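# Shut the spare dust port and set the sanding-hood damper two turns open

## Task

Set up the dust extraction for the sanding hood: slide the loose gate blade fully home into the slot of the open bench port, and leave it there to shut off that branch. Then wind the hood damper's handwheel clockwise until it comes up against its closed stop and back it off exactly two full turns. Finish still gripping the wheel's handle, so that the damper cannot creep as the fan runs up, and leave the other things on the bench where they are.

Things in the scene. Friction and masses are not known exactly. Their poses are not given: they have to be found in the camera images.
- blade_lip (a point): Centre of the upright lip of the loose gate blade, where it is gripped (one finger before, one behind the lip). Blade: flat metal plate 122 x 76 x 4 mm, about 0.15 kg, flat on the bench, lip up. Lip: at the rear end, 60 mm wide, 4 mm thick, top 46 mm above the plate's underside; this point 25 mm above the underside. Axes: x along the plate from lip to leading edge, y across, z up.
- gate_blade: The whole loose gate blade; origin at the centre of its underside, 59 mm ahead of the lip; same axes as blade_lip.
- blade_tip (a point): Middle of the blade's leading edge (the end far from the lip, 120 mm ahead of the lip's middle plane), half-way through its 4 mm thickness; same axes as blade_lip.
- bench_port: The open bench port, fixed: a 63 mm steel pipe up through the bench with a gate body (80 mm in x, 104 mm in y, 45 to 68 mm above the bench) and an open spigot on top reaching 104 mm. Origin on the pipe's axis at bench level; x points the way the blade slides in, z up.
- slot_mouth (a point): Centre of the mouth of the port's level blade slot, 40 mm before the pipe's axis. The slot is 80 mm wide and 7 mm high, its mid-height 56.5 mm above the bench; lead-in lips spread from here to 12 mm before it. x points into the slot (the way the blade goes), y across, z up.
- slot_seat (a point): Middle of the back stop at the inner end of the slot, 74 mm beyond slot_mouth along x, at the slot's mid-height; same axes. The blade is fully home when its leading edge touches this stop; its lip then stands 44 mm clear of the gate body and 32 mm clear of the lead-in lips, so fingers fit on both sides of it.
- wheel_centre (a point): On the upright axis of the damper's handwheel, at rim height (205 mm above the bench; rim top 212 mm). Red dished three-spoke wheel, lying level, 123 mm over the rim, on a yoke above the fixed grey damper. From here a bell-mouth hood under 100 mm high reaches 97 mm along +x and a duct elbow 135 mm along -x. Axes are the fixed damper's, z up.
- crank_handle: Black upright revolving handle on the wheel's rim: round grip 23 mm in diameter, 64 mm long, from 215 to 279 mm above the bench; origin at its centre, 247 mm up, 50 mm from the wheel's axis. It revolves freely on its own pin, so it can be led round the circle held at constant orientation. Its own yaw has no meaning.
- handwheel (a joint): Turn of the handwheel, rad: 0 = closed, hard against the stop; grows counter-clockwise seen from above (opening), 6.283 a turn, about 15 turns of travel. Starts 0.25 to 0.9 turns open, stays where left. At 0 the handle lies from the wheel's axis along +x of wheel_centre. Turning takes about 3 N at the handle. The gate plate in the yoke rises 4 mm a turn.
- sanding_block: Cork sanding block 50 x 85 x 32 mm lying on the bench, origin at the centre of its underside. To be left alone.
- turned_blank: Turned light-wood handle blank standing upright, 48 mm in diameter, 86 mm tall, origin at the centre of its underside. To be left alone.
- wax_tin: Brass-coloured tin 72 mm in diameter, 55 mm tall, origin at the centre of its underside. To be left alone.
- wood_offcut: Dark wood offcut 90 x 45 x 30 mm, origin at the centre of its underside. To be left alone.
Mind the look-alikes: they are no part of the job. Leave any pink or purple look-alike of the gate_blade alone.

How it is judged:
By the outcome, as a careful person would: the job done as asked, in the order asked, and still so for the second after the job is handed in, while the arm keeps its last pose, push and grip.
It also fails if it takes over 72 s, if anything falls off the work surface, if the arm or the gripper's body presses on something with over 40 N, if the wrist force passes 120 N, or if a joint passes its speed limit or range.

## Robot

A 7-joint arm with a two-finger parallel gripper is mounted at the origin on the work surface. World frame = base frame: x ahead of the robot, y to its left, z up, the work surface at z = 0. Lengths are in m, angles in rad, forces in N, time in s.
With the tool pointing down it reaches from about 0.4 to 0.925 m from the base axis. Payload 4.1 kg.
Tool frame: the origin (TCP) lies where the fingers leave the gripper's body, on its centre line; the fingertips stand 73 mm ahead of it and the grasp point (between the pads) lies 54 mm ahead of it; x points along the fingers, z is the direction in which the jaws open and shut, and the axes are right-handed (so a half turn about x gives the same grasp; the last joint's range is limited). The gripper opens to 85 mm and grips with 20 to 120 N. Pads are 22 mm wide; open, the fingers measure 114 mm over their backs; the gripper's body (76 mm by 85 mm) begins 54 mm behind the grasp point. The pads swing forward as they close: fully open they stand 13 mm farther back than shut.
Start: joints at [1.015, 0.398, 0.045, 1.537, -0.019, 1.207, -0.051], TCP at [0.287, -0.583, 0.304] pointing down, gripper open.
Joint ranges: [-2.82, 2.82], [-0.49, 2.23], [-1.37, 1.46], [0, 2.46], [-1.36, 4.5], [0.23, 2], [-2.94, 2.94]. Speed limits (rad/s): [2.57, 2.57, 3.14, 3.14, 3.14, 3.14, 3.14].

## Interface

Orientations are given as a unit quaternion [x, y, z, w].
In Python, from rig import telemetry, eyes, bot gives the robot as it stands.
- The arm moves only by the shell command python3 -m creep 'ROWS' [FORCE]. ROWS is JSON, a list of rows, each a list of 7 numbers: the shift along the tool's x, y, z as a fraction of full scale, then the turn, a rotation vector about the tool's x, y, z as a fraction of full scale, then the gripper command: -1 is shut, 1 is fully open, values between are in proportion. A call has 1 to 12 rows; each row shifts and turns the commanded pose from where the row before left it, along the tool's axes as they then stand; what a row does not reach is not made up. Full scale, the value 1, is 25 cm for a shift and 120 degrees for a turn. A row lasts 1/8 s, in which the tool goes at most 62.5 mm and 10.7 degrees, less where a joint would pass 70% of its speed; a pose out of reach is approached as far as the arm can. A call with a number of a shift or a turn outside -1 to 1 is refused whole. A call with a gripper value outside its range is refused whole. The fingers move at their own pace and stop on an object; FORCE is the grip in N (left out, the last holds). Time passes only in rows, so rows that do not move let the fingers close. It gives the time, the measured TCP pose, the force and the opening at its end, in the units of the state.
- telemetry.sense(): the state, without advancing time (a new reading comes with each control period).
- eyes.capture(name): name is "scene" or "top" or "wrist"; returns the picture (400x640x3 uint8, red, green, blue); there is no depth.
- eyes.camera_info(name): a dict with "fov_y" (degrees; the focal length in pixels is half the picture's height over the tangent of half this angle, whatever the lens; pixels are square), "cx", "cy" (the principal point, pixels), "extrinsics" (4x4, takes a point from world to camera coordinates). Camera axes: x right, y down, z forward; pixel columns grow to the right and rows downward; lengths in m; the calibration is good to about 2 mm. A picture is of the moment at which its call begins: read the wrist's pose just before it. camera_info takes no time and is no camera call; for the wrist camera it gives the pose at the moment of the call.
- bot.finish_job(): hands the job in, once; it reports no verdict.
The state is a dict: "t": time; "qpos": joint angles; "qd": joint speeds; "joint_torque": joint torques, N m; "ee_pos": TCP position; "eef_rot": TCP orientation; "force": force on the tool from outside, world axes, zero at the start; "wrist_torque": the same for the moment, N m; "grip_width": finger opening in m.
Only numpy, scipy, OpenCV 4.12 (cv2) and the standard library are available. Lean on these libraries where they do the work, as an engineer would, in place of code of your own. Each camera call takes 0.05 s, during which the arm holds its last target.

## Working session

There is one attempt and no reset: what is moved stays moved. The work goes in short steps, Python scripts to look and compute and a shell command to move; the robot and the scene stay as the last step left them, time stands still between calls to the robot, and variables do not carry over. Pictures are saved under pics/ and viewed, and the job is handed in when it is done.

```bash
ls; mkdir -p pics; python3 - <<'E'
from rig import telemetry, eyes, bot
import cv2
s=telemetry.sense(); print(s)
for n in ("scene","top","wrist"):
    ci=eyes.camera_info(n); print(n,ci)
    im=eyes.capture(n); cv2.imwrite(f"pics/{n}0.png",im[:,:,::-1])
E
```

```text
pics
{'t': 0.0, 'qpos': array([ 1.01501537,  0.39920392,  0.04504952,  1.53787844, -0.01871172,
        1.20689238, -0.05069212]), 'qd': array([-0.00054857, -0.00138652,  0.00062592, -0.00032995,  0.00027116,
        0.00102951, -0.00138001]), 'joint_torque': array([-4.69556453e-04, -4.75131190e+01,  1.36467688e+00, -2.54224795e+01,
        1.16153969e-02,  9.38551122e-03,  5.06292565e-06]), 'ee_pos': array([ 0.28649649, -0.58290898,  0.30285663]), 'eef_rot': array([ 0.37410655,  0.60085124, -0.37345422,  0.59962823]), 'force': array([ 0.32656651, -0.33993908,  0.224266  ]), 'wrist_torque': array([-0.00500975, -0.02144291, -0.04398112]), 'grip_width': 0.08549803328135393}
scene {'fov_y': 46.77306313031032, 'cx': 328.65665565780233, 'cy': 205.43533286453484, 'extrinsics': array([[-0.58904982,  0.80809352, -0.00227391,  0.32572397],
       [ 0.66896404,  0.48605068, -0.56235384, -0.26064828],
       [-0.45332926, -0.33277559, -0.82689358,  1.78760041],
       [ 0.        ,  0.        ,  0.        ,  1.        ]])}
top {'fov_y': 47.22952785433393, 'cx': 323.954811785302, 'cy': 195.45576077560614, 'extrinsics': array([[-4.59724167e-04, -9.99660186e-01,  2.60634018e-02,
        -2.80801265e-02],
       [-9.93930917e-01, -2.41032863e-03, -1.09979643e-01,
         5.51297208e-01],
       [ 1.10005092e-01, -2.59557812e-02, -9.93592058e-01,
         1.29846324e+00],
       [ 0.00000000e+00,  0.00000000e+00,  0.00000000e+00,
         1.00000000e+00]])}
wrist {'fov_y': 68.23311351442385, 'cx': 314.87556810317193, 'cy': 201.3781251949859, 'extrinsics': array([[ 0.44157073, -0.89722353, -0.00228788, -0.64853866],
       [-0.86614444, -0.42693767,  0.25984232, -0.0347675 ],
       [-0.23411342, -0.11275713, -0.96564835,  0.37972091],
       [ 0.        ,  0.        ,  0.        ,  1.        ]])}
```

View pics/scene0.png

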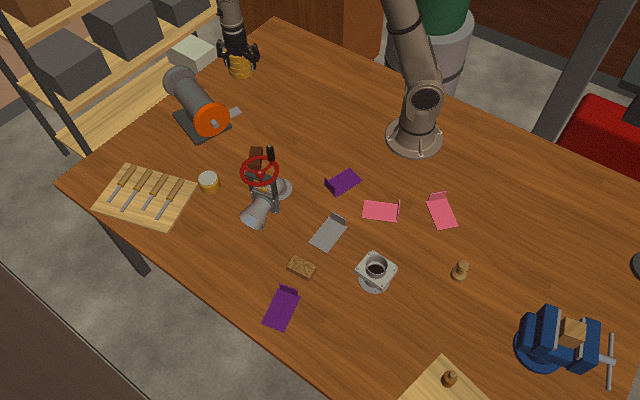

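View pics/top0.png

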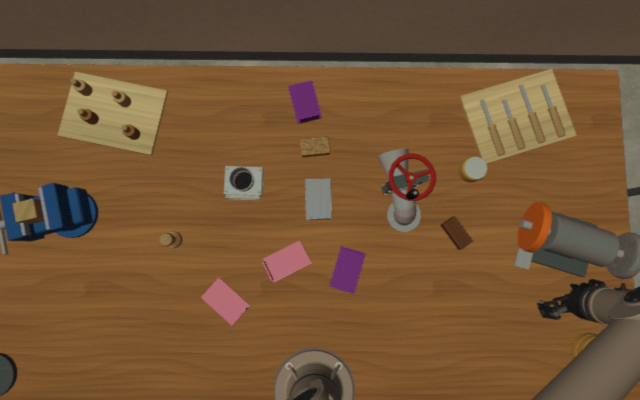

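View pics/wrist0.png

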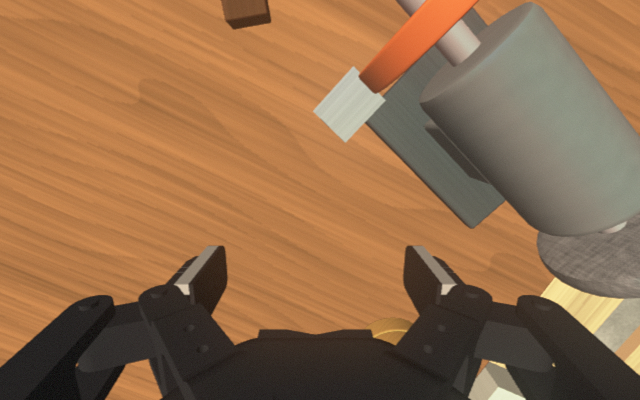

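Overview: grey blade is at top-view (318,199), port at (241,181), wheel at (412,177), handle at (412,194). Next I zoom in.

```bash
python3 - <<'E'
import cv2
a=cv2.imread("pics/top0.png")[130:250,210:450]
cv2.imwrite("pics/ztop.png",cv2.resize(a,None,fx=3.33,fy=3.33,interpolation=cv2.INTER_CUBIC))
a=cv2.imread("pics/scene0.png")[135:300,230:410]
cv2.imwrite("pics/zsc.png",cv2.resize(a,None,fx=3.6,fy=3.6,interpolation=cv2.INTER_CUBIC))
E
```

```text
(no output)
```

View pics/ztop.png

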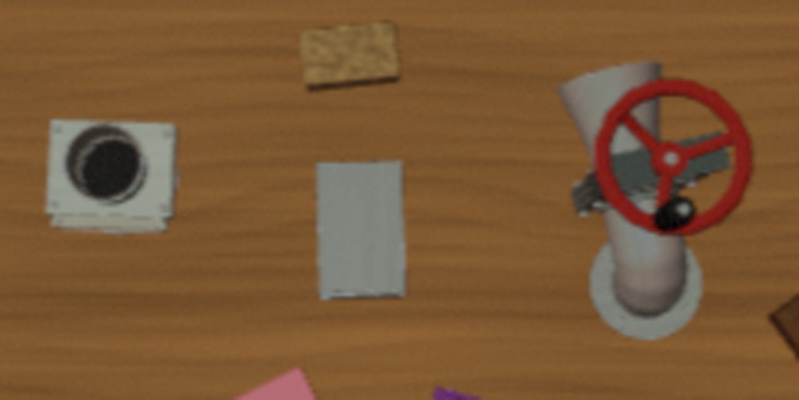

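View pics/zsc.png

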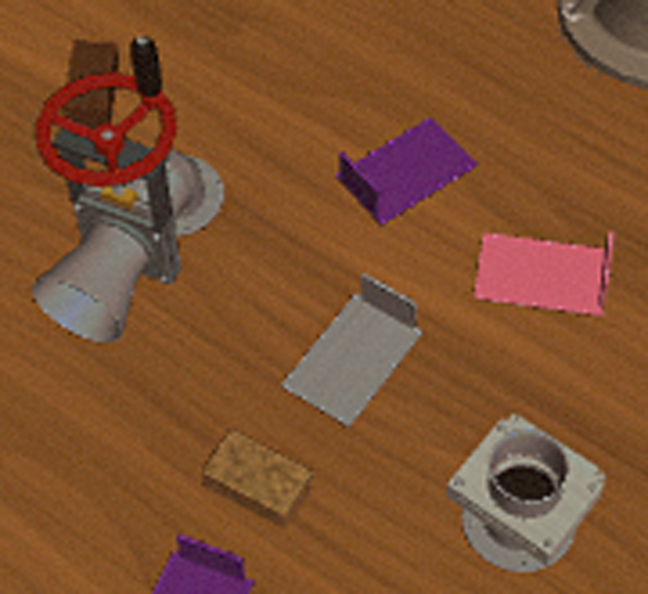

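```bash
cat > h.py <<'E'
import numpy as np, cv2
from scipy.spatial.transform import Rotation as R
from rig import telemetry, eyes
def info(n):
    c=eyes.camera_info(n); f=200/np.tan(np.radians(c['fov_y']/2))
    return f,c['cx'],c['cy'],np.array(c['extrinsics'])
def back(cam,uv,z):
    f,cx,cy,E=cam if not isinstance(cam,str) else info(cam)
    o=-E[:3,:3].T@E[:3,3]; out=[]
    for u,v in np.atleast_2d(uv):
        d=E[:3,:3].T@np.array([(u-cx)/f,(v-cy)/f,1]); out.append(o+d*(z-o[2])/d[2])
    return np.array(out)
def proj(cam,P):
    f,cx,cy,E=cam if not isinstance(cam,str) else info(cam)
    P=np.atleast_2d(P); c=P@E[:3,:3].T+E[:3,3]
    return np.c_[f*c[:,0]/c[:,2]+cx,f*c[:,1]/c[:,2]+cy]
E
python3 - <<'E'
from h import *
np.set_printoptions(precision=4,suppress=True)
zt=lambda p:np.array(p)/3.33+[210,130]
zs=lambda p:np.array(p)/3.6+[230,135]
def rep(n,P): print(n,P.mean(0)[:2],'\n',P[:,:2], np.linalg.norm(np.diff(np.vstack([P,P[:1]]),axis=0),axis=1))
rep('blade top',back('top',zt([(317,163),(401,161),(404,297),(320,299)]),.004))
rep('port top',back('top',zt([(50,120),(175,125),(174,214),(47,213)]),.068))
rep('wheel top',back('top',zt([(596,157),(673,79),(752,157),(673,236)]),.207))
rep('hub',back('top',zt([(671,158)]),.207))
rep('handle',back('top',zt([(682,207)]),.279))
rep('blade sc',back('scene',zs([(283,385),(349,425),(420,332),(362,290)]),.004))
rep('port sc',back('scene',zs([(513,415),(605,482),(549,558),(447,487)]),.068))
rep('wheel sc',back('scene',zs([(36,130),(107,73),(177,128),(105,186)]),.207))
rep('hub',back('scene',zs([(107,135)]),.207))
rep('handle',back('scene',zs([(142,42)]),.279))
E
```

```text
blade top [ 0.5438 -0.0114] 
 [[ 0.6035  0.0275]
 [ 0.6056 -0.0475]
 [ 0.4839 -0.0499]
 [ 0.4821  0.0244]] [0.0751 0.1217 0.0744 0.1215]
port top [0.5894 0.2005] 
 [[0.6302 0.2533]
 [0.6264 0.1474]
 [0.5502 0.1472]
 [0.5507 0.254 ]] [0.1059 0.0762 0.1068 0.0795]
wheel top [ 0.5792 -0.2475] 
 [[ 0.579  -0.1881]
 [ 0.6397 -0.2484]
 [ 0.5794 -0.3078]
 [ 0.5186 -0.2458]] [0.0856 0.0847 0.0869 0.0835]
hub [ 0.5784 -0.2456] 
 [[ 0.5784 -0.2456]] [0.]
handle [ 0.5322 -0.2368] 
 [[ 0.5322 -0.2368]] [0.]
blade sc [ 0.5426 -0.009 ] 
 [[ 0.6049 -0.0439]
 [ 0.6027  0.0294]
 [ 0.4844  0.025 ]
 [ 0.4784 -0.0463]] [0.0734 0.1184 0.0716 0.1265]
port sc [0.5875 0.2051] 
 [[0.5394 0.1586]
 [0.5476 0.2559]
 [0.6334 0.2547]
 [0.6295 0.1512]] [0.0977 0.0858 0.1035 0.0903]
wheel sc [ 0.5805 -0.2448] 
 [[ 0.6172 -0.2928]
 [ 0.5327 -0.2854]
 [ 0.5442 -0.1959]
 [ 0.6278 -0.2052]] [0.0849 0.0902 0.0842 0.0882]
hub [ 0.5854 -0.2397] 
 [[ 0.5854 -0.2397]] [0.]
handle [ 0.5309 -0.2363] 
 [[ 0.5309 -0.2363]] [0.]
```

```bash
cat >> h.py <<'E'
def pose():
    s=telemetry.sense(); return np.array(s['ee_pos']),R.from_quat(s['eef_rot']),s
def Rdown(yaw,sgn=1):
    "tool x down, tool z along sgn*(cos yaw, sin yaw)"
    z=sgn*np.array([np.cos(yaw),np.sin(yaw),0]); x=np.array([0,0,-1.]); y=np.cross(z,x)
    return R.from_matrix(np.c_[x,y,z])
def plan(p1,r1,n,p0=None,r0=None):
    a,b,_=pose(); p0=a if p0 is None else np.array(p0); r0=b if r0 is None else r0
    rv=(r0.inv()*r1).as_rotvec(); d=(np.array(p1)-p0)/n
    print('turn deg',np.degrees(rv),'shift m',np.linalg.norm(d*n))
    for i in range(n):
        r=r0*R.from_rotvec(rv*i/n); 
        print(np.round(np.r_[r.inv().apply(d)/.25, np.degrees(rv)/n/120],4).tolist())
def st():
    p,r,s=pose(); m=r.as_matrix()
    print('t',round(s['t'],2),'p',p.round(4),'x',m[:,0].round(3),'z',m[:,2].round(3),'F',s['force'].round(1),'M',s['wrist_torque'].round(2),'w',round(s['grip_width'],4),'q',s['qpos'].round(2))
E
python3 - <<'E'
from h import *
np.set_printoptions(precision=4,suppress=True)
st(); f,cx,cy,E=info('wrist'); p,r,_=pose()
o=-E[:3,:3].T@E[:3,3]; print('cam in tool',r.inv().apply(o-p)); print((r.inv().as_matrix()@E[:3,:3].T))
for s in(1,-1): print((r.inv()*Rdown(.02,s)).as_rotvec(degrees=True))
plan([.40,0,.37],Rdown(.02,1),14)
E
```

```text
t 0.15 p [ 0.2866 -0.583   0.3031] x [-0.001  0.001 -1.   ] z [ 0.441 -0.897 -0.001] F [-0.6  0.5 -0.1] M [ 0.   -0.02 -0.02] w 0.0854 q [ 1.01  0.4   0.05  1.54 -0.02  1.21 -0.05]
cam in tool [-0.0713  0.0654 -0.0003]
[[ 0.0006 -0.2597  0.9657]
 [ 0.0005 -0.9657 -0.2597]
 [ 1.      0.0006 -0.0004]]
[-64.968  -0.078  -0.041]
[115.032   -0.0463   0.0879]
turn deg [-64.968  -0.078  -0.041] shift m 0.5977134139485164
[-0.0189, 0.1026, -0.1352, -0.0387, -0.0, -0.0]
[-0.0189, 0.1132, -0.1265, -0.0387, -0.0, -0.0]
[-0.019, 0.123, -0.1169, -0.0387, -0.0, -0.0]
[-0.019, 0.1321, -0.1066, -0.0387, -0.0, -0.0]
[-0.019, 0.1403, -0.0955, -0.0387, -0.0, -0.0]
[-0.019, 0.1475, -0.0839, -0.0387, -0.0, -0.0]
[-0.019, 0.1538, -0.0717, -0.0387, -0.0, -0.0]
[-0.019, 0.1591, -0.059, -0.0387, -0.0, -0.0]
[-0.0191, 0.1634, -0.0459, -0.0387, -0.0, -0.0]
[-0.0191, 0.1666, -0.0325, -0.0387, -0.0, -0.0]
[-0.0191, 0.1686, -0.0189, -0.0387, -0.0, -0.0]
[-0.0191, 0.1696, -0.0052, -0.0387, -0.0, -0.0]
[-0.0191, 0.1695, 0.0085, -0.0387, -0.0, -0.0]
[-0.0191, 0.1682, 0.0222, -0.0387, -0.0, -0.0]
```

```bash
python3 - <<'E'
from h import *
plan([.50,.06,.37],Rdown(.0,1),16)
E
```

```text
turn deg [-6.38220734e+01 -7.82717676e-02 -4.01756081e-02] shift m 0.6808167780000451
[-0.0166, 0.1188, -0.1208, -0.0332, -0.0, -0.0]
[-0.0166, 0.1269, -0.1122, -0.0332, -0.0, -0.0]
[-0.0166, 0.1344, -0.1031, -0.0332, -0.0, -0.0]
[-0.0166, 0.1413, -0.0935, -0.0332, -0.0, -0.0]
[-0.0166, 0.1474, -0.0834, -0.0332, -0.0, -0.0]
[-0.0166, 0.1529, -0.073, -0.0332, -0.0, -0.0]
[-0.0166, 0.1576, -0.0622, -0.0332, -0.0, -0.0]
[-0.0167, 0.1615, -0.0511, -0.0332, -0.0, -0.0]
[-0.0167, 0.1647, -0.0397, -0.0332, -0.0, -0.0]
[-0.0167, 0.167, -0.0281, -0.0332, -0.0, -0.0]
[-0.0167, 0.1686, -0.0165, -0.0332, -0.0, -0.0]
[-0.0167, 0.1693, -0.0047, -0.0332, -0.0, -0.0]
[-0.0167, 0.1692, 0.0071, -0.0332, -0.0, -0.0]
[-0.0167, 0.1683, 0.0189, -0.0332, -0.0, -0.0]
[-0.0167, 0.1666, 0.0305, -0.0332, -0.0, -0.0]
[-0.0167, 0.1641, 0.042, -0.0332, -0.0, -0.0]
```

```bash
python3 -m creep '[[-0.08,0.119,-0.121,-0.0332,0,0,1],[-0.08,0.127,-0.112,-0.0332,0,0,1],[-0.07,0.134,-0.103,-0.0332,0,0,1],[-0.04,0.141,-0.0935,-0.0332,0,0,1],[0,0.147,-0.083,-0.0332,0,0,1],[0,0.153,-0.073,-0.0332,0,0,1],[0,0.158,-0.062,-0.0332,0,0,1],[0,0.1615,-0.051,-0.0332,0,0,1]]' 40; python3 -m creep '[[0,0.165,-0.04,-0.0332,0,0,1],[0,0.167,-0.028,-0.0332,0,0,1],[0,0.1685,-0.0165,-0.0332,0,0,1],[0,0.169,-0.005,-0.0332,0,0,1],[0,0.169,0.007,-0.0332,0,0,1],[0,0.168,0.019,-0.0332,0,0,1],[0,0.1665,0.03,-0.0332,0,0,1],[0,0.164,0.042,-0.0332,0,0,1],[0,0,0,0,0,0,1],[0,0,0,0,0,0,1]]'; python3 - <<'E'
from h import *
import pickle
st(); pickle.dump(info('wrist'),open('w1.pkl','wb'));im=eyes.capture('wrist'); cv2.imwrite('pics/w1.png',im[:,:,::-1])
st(); print(info('wrist'))
E
```

```text
t: 1.15
ee_pos: [0.3937, -0.2605, 0.3713]
eef_rot: [0.194, 0.68, -0.194, 0.68]
force: [0.4, -0.1, 0.3]
grip_width: 0.0856
t: 2.4
ee_pos: [0.5001, 0.0585, 0.371]
eef_rot: [0.0, 0.707, -0.001, 0.707]
force: [-0.9, -0.6, -0.4]
grip_width: 0.0851
t 2.4 p [0.5001 0.0585 0.371 ] x [-0.001 -0.001 -1.   ] z [ 1.    -0.002 -0.001] F [-0.9 -0.6 -0.4] M [-0.05 -0.04  0.01] w 0.0851 q [ 0.33  0.11 -0.57  1.77  0.06  1.28 -0.27]
t 2.45 p [0.5001 0.0579 0.3711] x [-0.001 -0.001 -1.   ] z [ 1.    -0.003 -0.001] F [ 0.5 -0.8  0.1] M [ 0.07 -0.    0.01] w 0.0852 q [ 0.33  0.11 -0.57  1.77  0.06  1.28 -0.27]
(np.float64(295.2149718227826), 314.87556810317193, 201.3781251949859, array([[ 0.99999412, -0.00304638, -0.00157478, -0.49916529],
       [-0.00253242, -0.96563228,  0.25989976,  0.0057679 ],
       [-0.00231241, -0.25989424, -0.96563432,  0.46036903],
       [ 0.        ,  0.        ,  0.        ,  1.        ]]))
```

View pics/w1.png

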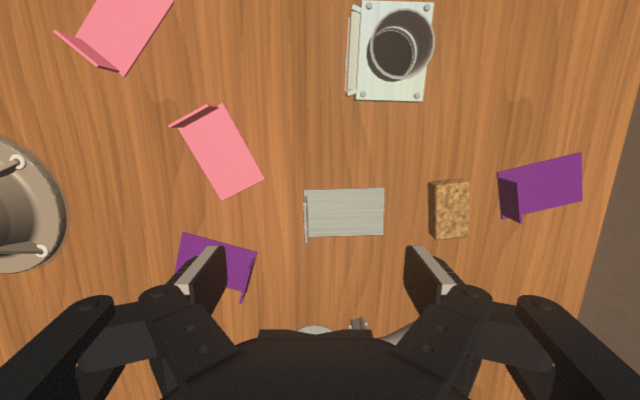

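Wrist view: blade spans (304–384, 188–240) with the lip at its left end, and the port body spans (360–434, 0–101) with lead-in lips on its left. I'll enlarge both for corner picking.

```bash
python3 - <<'E'
import cv2
a=cv2.imread("pics/w1.png")
b=cv2.resize(a[180:245,295:395],None,fx=6,fy=6,interpolation=cv2.INTER_CUBIC)
c=cv2.resize(a[0:110,340:440],None,fx=5,fy=5,interpolation=cv2.INTER_CUBIC)
cv2.imwrite("pics/w1b.png",b);cv2.imwrite("pics/w1c.png",c)
E
```

```text
(no output)
```

View pics/w1b.png

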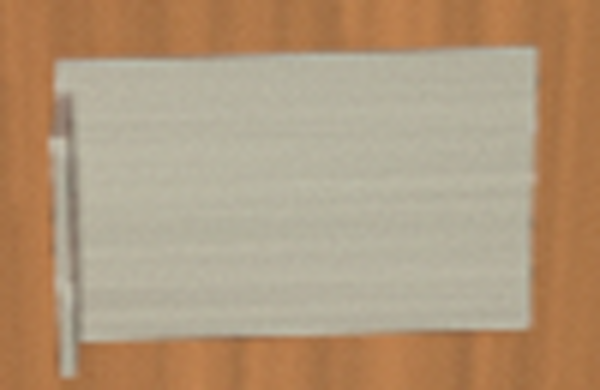

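View pics/w1c.png

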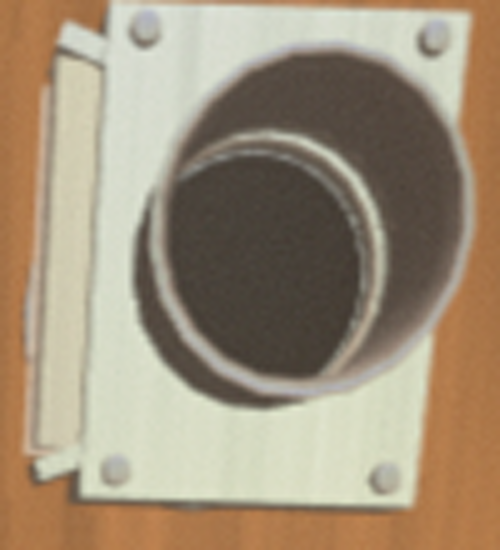

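```bash
python3 - <<'E'
from h import *
import pickle
np.set_printoptions(precision=4,suppress=True)
w=pickle.load(open('w1.pkl','rb'))
zb=lambda p:(np.array(p)+.0)/6+[295-.42,180-.42]
zc=lambda p:np.array(p)/5+[340-.4,0-.4]
def rep(n,P):
    e=np.diff(np.vstack([P,P[:1]]),axis=0)
    print(n,P.mean(0)[:2],'\n',P[:,:2], np.linalg.norm(e,axis=1), np.degrees(np.arctan2(e[:,1],e[:,0])))
rep('blade',back(w,zb([(57,60),(536,48),(530,328),(80,340)]),.004))
rep('lip top edge',back(w,zb([(51,137),(68,376)]),.046))
rep('port',back(w,zc([(107,0),(470,12),(413,506),(80,498)]),.068))
rep('port screws',back(w,zc([(145,28),(434,37),(385,478),(116,470)]),.07))
# spigot rim circle outer at z=.104
rep('spigot',back(w,zc([(152,240),(320,42),(474,200),(290,392)]),.104))
E
```

```text
blade [ 0.5454 -0.0114] 
 [[ 0.4828  0.025 ]
 [ 0.604   0.0279]
 [ 0.6069 -0.0477]
 [ 0.488  -0.0509]] [0.1212 0.0757 0.1189 0.0761] [   1.3907  -87.8229 -178.4288   93.9415]
lip top edge [ 0.4846 -0.0136] 
 [[ 0.4829  0.0162]
 [ 0.4863 -0.0434]] [0.0597 0.0597] [-86.768  93.232]
port [0.5899 0.2017] 
 [[0.5509 0.2551]
 [0.6316 0.2526]
 [0.6285 0.1486]
 [0.5485 0.1506]] [0.0807 0.1041 0.0801 0.1046] [ -1.7907 -91.6576 178.5885  88.6734]
port screws [0.5899 0.2019] 
 [[0.5592 0.249 ]
 [0.6234 0.2471]
 [0.6206 0.1548]
 [0.5565 0.1567]] [0.0642 0.0924 0.0641 0.0923] [ -1.7001 -91.7132 178.285   88.3292]
spigot [0.5893 0.2024] 
 [[0.5571 0.1989]
 [0.5892 0.235 ]
 [0.6232 0.2062]
 [0.5879 0.1694]] [0.0484 0.0446 0.0511 0.0426] [  48.367   -40.2894 -133.8266  136.2242]
```

```bash
python3 -m creep '[[0.1,-0.06,-0.014,-0.008,0,0,1],[0.17,-0.06,-0.014,-0.0074,0,0,1],[0.17,-0.06,-0.014,0,0,0,1],[0.17,-0.06,-0.014,0,0,0,1],[0.17,-0.044,0,0,0,0,1],[0,0,0,0,0,0,1],[0,0,0,0,0,0,1]]' 60; python3 - <<'E'
from h import *
import pickle
st(); w=info('wrist'); im=eyes.capture('wrist'); cv2.imwrite('pics/w2.png',im[:,:,::-1])
plan([.486,-.0132,.082],Rdown(np.radians(1.7)),6)
E
```

```text
t: 3.32
ee_pos: [0.4887, -0.0121, 0.1778]
eef_rot: [-0.011, 0.706, 0.011, 0.708]
force: [0.7, 0.7, 0.1]
grip_width: 0.0855
t 3.33 p [ 0.4887 -0.0121  0.1778] x [ 0.002 -0.    -1.   ] z [1.    0.03  0.002] F [0.7 0.7 0.1] M [ 0.01 -0.03 -0.04] w 0.0855 q [ 0.38  0.29 -0.51  2.04  0.18  0.86 -0.2 ]
turn deg [0.05113347 0.21050288 0.01474137] shift m 0.09640217950396511
[0.0642, -0.0009, -0.0024, 0.0001, 0.0003, 0.0]
[0.0642, -0.0009, -0.0024, 0.0001, 0.0003, 0.0]
[0.0642, -0.0009, -0.0023, 0.0001, 0.0003, 0.0]
[0.0642, -0.0009, -0.0023, 0.0001, 0.0003, 0.0]
[0.0642, -0.0009, -0.0022, 0.0001, 0.0003, 0.0]
[0.0642, -0.0009, -0.0022, 0.0001, 0.0003, 0.0]
```

View pics/w2.png

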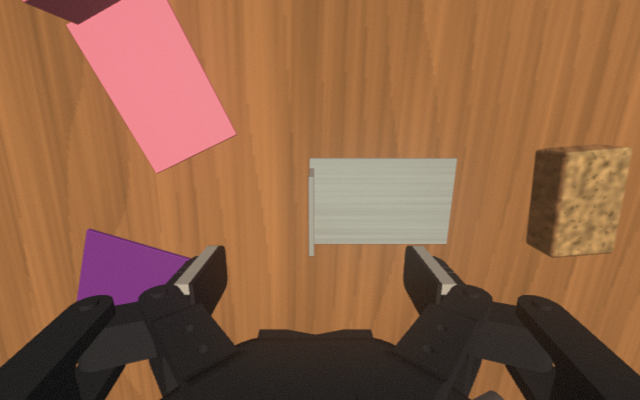

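```bash
python3 - <<'E'
from h import *
np.set_printoptions(precision=4,suppress=True)
w=info('wrist'); print(back(w,[(88,230),(190,258)],.004)); print(back(w,[(310,159),(456,159),(447,243)],.004)); print(back(w,[(309,178),(314,178),(309,255),(314,255)],.046))
print('top purple',back('top',[(343,247),(366,253),(352,293),(331,287)],.004))
E
```

```text
[[ 0.2902 -0.0441  0.004 ]
 [ 0.378  -0.0685  0.004 ]]
[[ 0.4843  0.0243  0.004 ]
 [ 0.6055  0.0281  0.004 ]
 [ 0.6091 -0.0469  0.004 ]]
[[ 0.4844  0.0161  0.046 ]
 [ 0.4879  0.0162  0.046 ]
 [ 0.4859 -0.0424  0.046 ]
 [ 0.4897 -0.0423  0.046 ]]
top purple [[ 0.4024 -0.084   0.004 ]
 [ 0.3849 -0.1514  0.004 ]
 [ 0.2698 -0.1095  0.004 ]
 [ 0.2871 -0.0486  0.004 ]]
```

```bash
python3 -m creep '[[0.096,-0.001,-0.002,0,0,0,1],[0.096,-0.001,-0.002,0,0,0,1],[0.096,-0.001,-0.001,0,0,0,1],[0.096,-0.001,-0.001,0,0,0,1],[0,0,0,0,0,0,1],[0,0,0,0,0,0,1]]'; python3 - <<'E'
from h import *
st()
E
```

```text
t: 4.12
ee_pos: [0.4878, -0.0127, 0.0821]
eef_rot: [-0.011, 0.706, 0.011, 0.708]
force: [0.7, 0.4, 0.2]
grip_width: 0.0853
t 4.12 p [ 0.4878 -0.0127  0.0821] x [ 0.003 -0.    -1.   ] z [1.    0.031 0.003] F [0.7 0.4 0.2] M [-0.02  0.03 -0.03] w 0.0853 q [ 0.31  0.44 -0.45  2.1   0.31  0.66 -0.31]
```

```bash
python3 -m creep '[[0,0,0,0,0,0,0],[0,0,0,0,0,0,-0.5],[0,0,0,0,0,0,-1],[0,0,0,0,0,0,-1],[0,0,0,0,0,0,-1],[0,0,0,0,0,0,-1]]' 60; python3 - <<'E'
from h import *
st()
E
```

```text
t: 4.88
ee_pos: [0.4864, -0.013, 0.0805]
eef_rot: [-0.011, 0.707, 0.011, 0.707]
force: [0.0, -0.7, 2.5]
grip_width: 0.0032
t 4.88 p [ 0.4864 -0.013   0.0805] x [ 0. -0. -1.] z [1.    0.031 0.   ] F [ 0.  -0.7  2.5] M [-0.06  0.18 -0.02] w 0.0032 q [ 0.31  0.44 -0.45  2.1   0.31  0.66 -0.31]
```

```bash
python3 -m creep '[[-0.05,0,0,0,0,0,-1],[-0.12,0,0,0,0,0,-1],[-0.12,0,0,0,0,0,-1],[-0.05,0,0,0,0,0,-1],[0,0,0,0,0,0,-1],[0,0,0,0,0,0,-1]]' ; python3 - <<'E'
from h import *
st(); im=eyes.capture('wrist'); cv2.imwrite('pics/w3.png',im[:,:,::-1])
# target pre-insert
y=np.radians(-1.7); u=np.array([np.cos(y),np.sin(y)]); c=np.array([.5899,.2018])
pre=c-u*(.04+.022+.12); seat=c-u*(.086); print(pre,seat)
plan([*pre,.167],Rdown(y),8)
E
```

```text
t: 5.62
ee_pos: [0.4854, -0.0132, 0.1644]
eef_rot: [-0.011, 0.708, 0.011, 0.706]
force: [-0.2, -0.1, -1.9]
grip_width: 0.0034
t 5.62 p [ 0.4854 -0.0132  0.1644] x [-0.002 -0.    -1.   ] z [ 1.     0.031 -0.002] F [-0.2 -0.1 -1.9] M [ 0.07  0.16 -0.02] w 0.0034 q [ 0.38  0.3  -0.51  2.05  0.2   0.83 -0.22]
[0.40798011 0.20719926] [0.50393785 0.2043513 ]
turn deg [ 3.47384107 -0.14601733 -0.00425006] shift m 0.23351892291021892
[-0.0013, 0.1113, -0.0353, 0.0036, -0.0002, -0.0]
[-0.0013, 0.111, -0.0361, 0.0036, -0.0002, -0.0]
[-0.0013, 0.1107, -0.037, 0.0036, -0.0002, -0.0]
[-0.0013, 0.1105, -0.0378, 0.0036, -0.0002, -0.0]
[-0.0013, 0.1102, -0.0386, 0.0036, -0.0002, -0.0]
[-0.0013, 0.1099, -0.0395, 0.0036, -0.0002, -0.0]
[-0.0014, 0.1096, -0.0403, 0.0036, -0.0002, -0.0]
[-0.0014, 0.1093, -0.0411, 0.0036, -0.0002, -0.0]
```

View pics/w3.png

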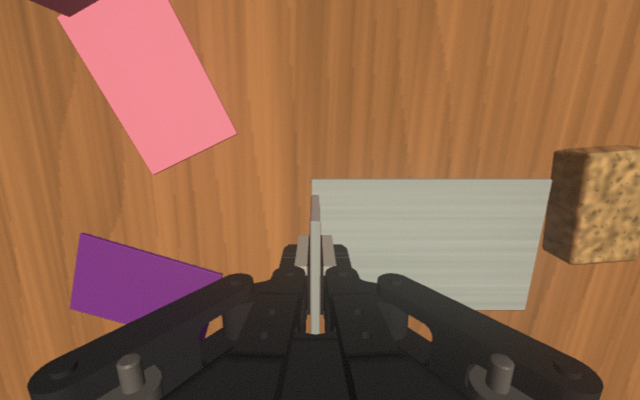

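The blade hangs square in the pads, plate at (312–551, 180–310). Next it goes to the pose in front of the slot.

```bash
python3 -m creep '[[-0.003,0.08,-0.05,0.0036,0,0,-1],[-0.003,0.111,-0.05,0.0036,0,0,-1],[-0.003,0.111,-0.05,0.0036,0,0,-1],[-0.002,0.111,-0.037,0.0036,0,0,-1],[0,0.11,-0.035,0.0036,0,0,-1],[0,0.11,-0.03,0.0036,0,0,-1],[0,0.11,-0.03,0.0036,0,0,-1],[0,0.11,-0.025,0.0036,0,0,-1],[0,0.031,0,0,0,0,-1],[0,0,0,0,0,0,-1],[0,0,0,0,0,0,-1]]' ; python3 - <<'E'
from h import *
import pickle
st(); pickle.dump((info('wrist'),pose()[:2]),open('w4.pkl','wb')); im=eyes.capture('wrist'); cv2.imwrite('pics/w4.png',im[:,:,::-1])
a=eyes.capture('scene'); cv2.imwrite('pics/s4.png',cv2.resize(a[180:330,260:460,::-1],None,fx=4,fy=4,interpolation=cv2.INTER_CUBIC))
a=eyes.capture('top'); cv2.imwrite('pics/t4.png',cv2.resize(a[150:270,190:350,::-1],None,fx=5,fy=5,interpolation=cv2.INTER_CUBIC))
E
```

```text
t: 7.05
ee_pos: [0.4092, 0.2059, 0.1677]
eef_rot: [0.011, 0.707, -0.011, 0.707]
force: [0.1, -0.4, -1.6]
grip_width: 0.0033
t 7.05 p [0.4092 0.2059 0.1677] x [-0.001 -0.001 -1.   ] z [ 1.    -0.031 -0.001] F [ 0.1 -0.4 -1.6] M [-0.05  0.09  0.02] w 0.0033 q [-0.    0.27 -0.63  2.11  0.21  0.83 -0.8 ]
```

View pics/w4.png

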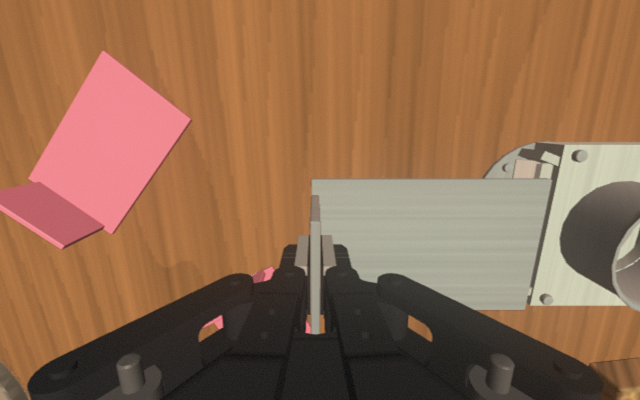

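View pics/s4.png

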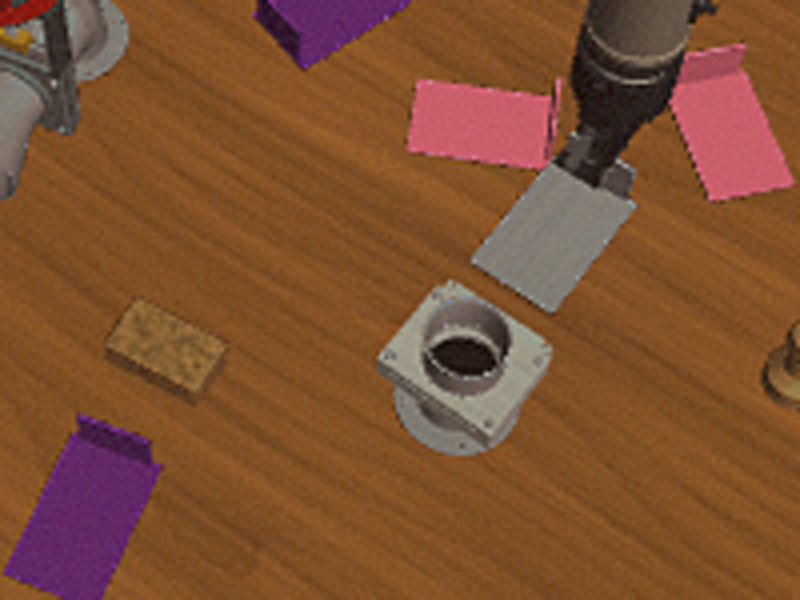

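View pics/t4.png

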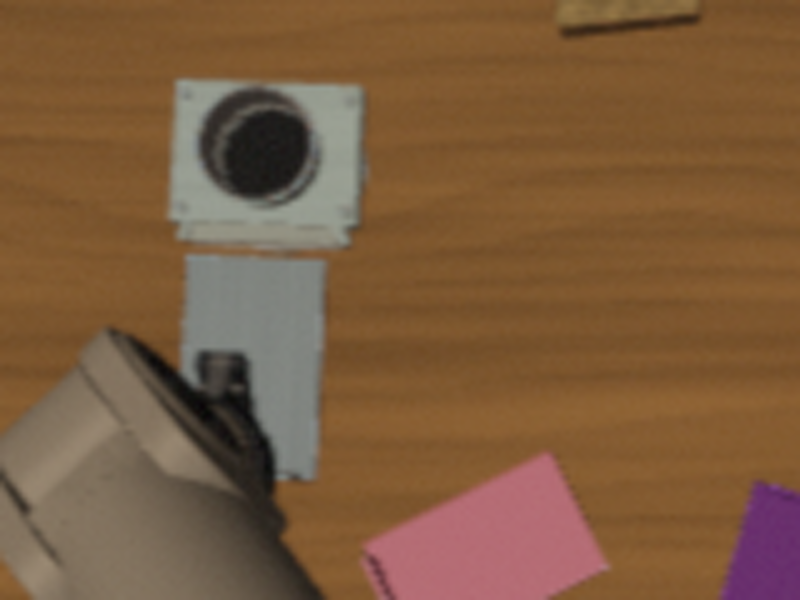

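```bash
python3 - <<'E'
import cv2
a=cv2.imread("pics/w4.png")
cv2.imwrite("pics/w4z.png",cv2.resize(a[130:330,470:640],None,fx=3.5,fy=3,interpolation=cv2.INTER_CUBIC))
cv2.imwrite("pics/w4y.png",cv2.resize(a[165:325,290:400],None,fx=4,fy=3,interpolation=cv2.INTER_CUBIC))
E
```

```text
(no output)
```

View pics/w4z.png

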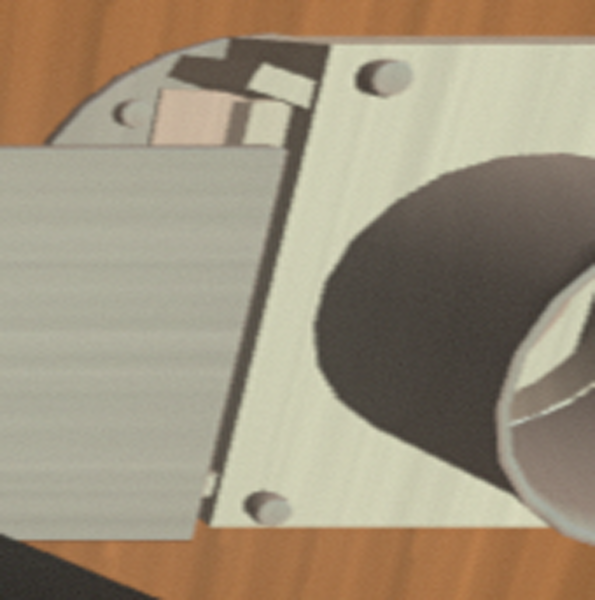

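View pics/w4y.png

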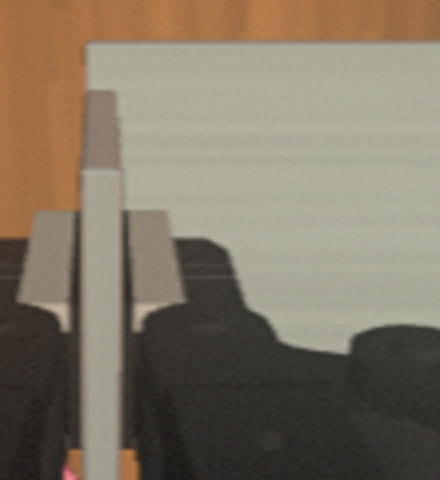

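```bash
python3 - <<'E'
from h import *
import pickle
np.set_printoptions(precision=4,suppress=True)
w,(p,r)=pickle.load(open('w4.pkl','rb'))
B=np.array([(311.3,178.7),(552,178.7),(524.6,309.7)])-.35
for z in np.arange(.08,.1,.002):
    P=back(w,B,z); print(round(z,3),np.linalg.norm(P[1]-P[0]),np.linalg.norm(P[2]-P[1]))
Q=back(w,np.array([(564,144),(529.5,305)])-.35,.068); print('port front',Q,Q.mean(0))
for z in (.088,.09,.092):
    P=back(w,B,z); a=P[1]-P[0];b=P[1]-P[2]; print(z,P,'tipmid',(P[1]+P[2])/2,np.degrees(np.arctan2(a[1],a[0])),np.degrees(np.arctan2(-b[0],b[1])), 'tcp',p)
E
```

```text
0.08 0.1312038337416519 0.08203741385169933
0.082 0.1295519557573196 0.08100454923205698
0.084 0.127900077772987 0.07997168461241463
0.086 0.12624819978865465 0.07893881999277226
0.088 0.12459632180432212 0.0779059553731299
0.09 0.12294444381998976 0.07687309075348753
0.092 0.1212925658356573 0.07584022613384514
0.094 0.11964068785132487 0.07480736151420277
0.096 0.1179888098669924 0.07377449689456042
0.098 0.11633693188265999 0.07274163227491803
0.1 0.11468505389832752 0.07170876765527569
port front [[0.5519 0.2553 0.068 ]
 [0.5489 0.1507 0.068 ]] [0.5504 0.203  0.068 ]
0.088 [[0.408  0.2434 0.088 ]
 [0.5326 0.2396 0.088 ]
 [0.5304 0.1617 0.088 ]] tipmid [0.5315 0.2007 0.088 ] -1.7468764896499442 -1.6231888239227292 tcp [0.4092 0.2059 0.1677]
0.09 [[0.4081 0.2438 0.09  ]
 [0.531  0.24   0.09  ]
 [0.5288 0.1632 0.09  ]] tipmid [0.5299 0.2016 0.09  ] -1.7468764896499311 -1.6231888239227996 tcp [0.4092 0.2059 0.1677]
0.092 [[0.4081 0.2442 0.092 ]
 [0.5294 0.2405 0.092 ]
 [0.5272 0.1647 0.092 ]] tipmid [0.5283 0.2026 0.092 ] -1.746876489649946 -1.6231888239227883 tcp [0.4092 0.2059 0.1677]
```

```bash
python3 -m creep '[[0.05,0.003,0,0,0,0,-1],[0.05,0.0026,0,0,0,0,-1],[0.031,0,0,0,0,0,-1],[0,0,0,0,0,0,-1],[0,0,0,0,0,0,-1]]' ; python3 - <<'E'
from h import *
import pickle
st(); pickle.dump((info('wrist'),pose()[:2]),open('w5.pkl','wb')); im=eyes.capture('wrist'); cv2.imwrite("pics/w5z.png",cv2.resize(im[130:330,430:640,::-1],None,fx=3,fy=3,interpolation=cv2.INTER_CUBIC))
a=eyes.capture('scene'); cv2.imwrite('pics/s5.png',cv2.resize(a[200:310,320:430,::-1],None,fx=5,fy=5,interpolation=cv2.INTER_CUBIC))
E
```

```text
t: 7.82
ee_pos: [0.4093, 0.2089, 0.1354]
eef_rot: [0.01, 0.707, -0.01, 0.707]
force: [0.1, 0.1, -1.9]
grip_width: 0.0032
t 7.83 p [0.4093 0.2089 0.1354] x [ 0.  0. -1.] z [ 1.    -0.029  0.   ] F [ 0.1  0.1 -1.9] M [0.03 0.14 0.02] w 0.0032 q [-0.03  0.32 -0.61  2.13  0.27  0.76 -0.85]
```

View pics/w5z.png

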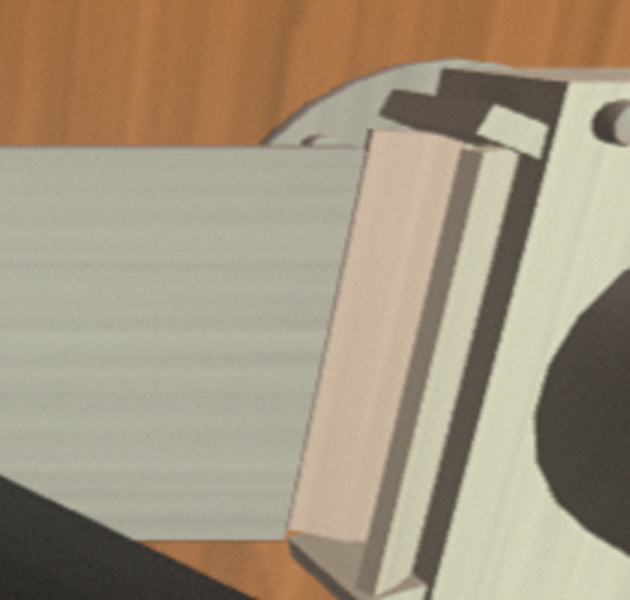

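View pics/s5.png

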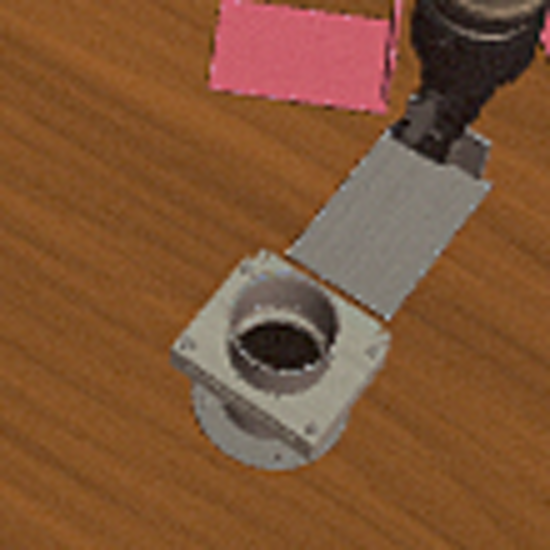

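```bash
python3 - <<'E'
from h import *
import pickle
np.set_printoptions(precision=4,suppress=True)
w,(p,r)=pickle.load(open('w5.pkl','rb'))
B=np.array([(368,148),(287,541)])/3+[430-.33,130-.33]
for z in (.058,.059,.060): P=back(w,B,z); print(z,P,P.mean(0),np.linalg.norm(P[1]-P[0]))
print(back(w,np.array([(567,80)])/3+[430-.33,130-.33],.068))
c=np.array([.5899,.2019]); y=np.radians(-1.68); u=np.array([np.cos(y),np.sin(y)]); n=np.array([-u[1],u[0]])
print('tip rel',(P.mean(0)[:2]-c)@u,(P.mean(0)[:2]-c)@n, 'tcp', (p[:2]-c)@u,(p[:2]-c)@n)
st()
E
```

```text
0.058 [[0.5314 0.2431 0.058 ]
 [0.5295 0.1662 0.058 ]] [0.5304 0.2046 0.058 ] 0.07686149000550235
0.059 [[0.5305 0.2433 0.059 ]
 [0.5287 0.167  0.059 ]] [0.5296 0.2051 0.059 ] 0.07634463893891397
0.06 [[0.5297 0.2435 0.06  ]
 [0.5279 0.1677 0.06  ]] [0.5288 0.2056 0.06  ] 0.07582778787232558
[[0.5523 0.2551 0.068 ]]
tip rel -0.06114490382577857 0.0018967231905801483 tcp -0.18077391517174046 0.0016822525851149417
t 7.92 p [0.4094 0.2089 0.1357] x [ 0.001  0.    -1.   ] z [ 1.    -0.029  0.001] F [ 0.3 -0.7 -3.4] M [-0.01  0.07 -0.02] w 0.0031 q [-0.03  0.32 -0.61  2.13  0.27  0.76 -0.85]
```

```bash
python3 -m creep '[[0.002,-0.006,0,0,0,0,-1],[0,0,0.02,0,0,0,-1],[0,0,0.03,0,0,0,-1],[0,0,0.03,0,0,0,-1],[0,0,0.02,0,0,0,-1],[0,0,0.02,0,0,0,-1],[0,0,0,0,0,0,-1]]' ; python3 - <<'E'
from h import *
st(); p,r,s=pose()
c=np.array([.5899,.2019]); y=np.radians(-1.68); u=np.array([np.cos(y),np.sin(y)]); n=np.array([-u[1],u[0]])
print((p[:2]-c)@u+.12,(p[:2]-c)@n)
im=eyes.capture('wrist'); cv2.imwrite("pics/w6z.png",cv2.resize(im[130:330,380:640,::-1],None,fx=3,fy=3,interpolation=cv2.INTER_CUBIC))
E
```

```text
t: 8.8
ee_pos: [0.4394, 0.2063, 0.1348]
eef_rot: [0.011, 0.707, -0.011, 0.707]
force: [-0.5, 0.0, -1.8]
grip_width: 0.0031
t 8.8 p [0.4394 0.2063 0.1348] x [ 0.  0. -1.] z [ 1.   -0.03  0.  ] F [-0.5  0.  -1.8] M [0.02 0.1  0.08] w 0.0031 q [-0.02  0.37 -0.6   2.07  0.29  0.78 -0.82]
-0.030533911456360197 -3.640290355294043e-05
```

View pics/w6z.png

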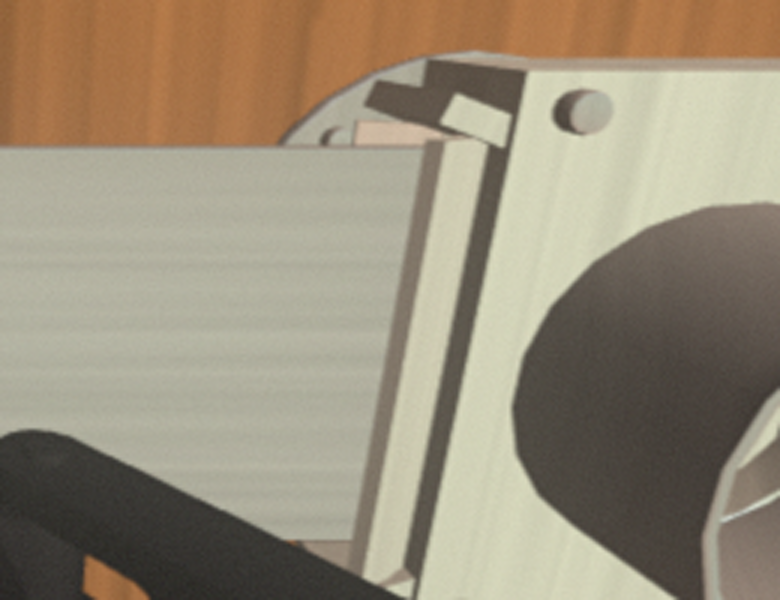

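Blade tip is about 9 mm past the mouth with no contact force, so I keep feeding it.

```bash
python3 -m creep '[[0,0,0.04,0,0,0,-1],[0,0,0.05,0,0,0,-1],[0,0,0.05,0,0,0,-1],[0,0,0.05,0,0,0,-1],[0,0,0.03,0,0,0,-1],[0,0,0,0,0,0,-1],[0,0,0,0,0,0,-1]]' ; python3 - <<'E'
from h import *
st(); p,r,s=pose()
c=np.array([.5899,.2019]); y=np.radians(-1.68); u=np.array([np.cos(y),np.sin(y)]); n=np.array([-u[1],u[0]])
print((p[:2]-c)@u+.12,(p[:2]-c)@n)
E
```

```text
t: 9.72
ee_pos: [0.4935, 0.2047, 0.1347]
eef_rot: [0.01, 0.707, -0.01, 0.707]
force: [0.4, -0.5, -1.5]
grip_width: 0.0034
t 9.72 p [0.4935 0.2047 0.1347] x [-0.001 -0.    -1.   ] z [ 1.    -0.029 -0.001] F [ 0.4 -0.5 -1.5] M [-0.04  0.14  0.06] w 0.0034 q [-0.01  0.44 -0.57  1.96  0.32  0.83 -0.78]
0.023586886296727352 -2.552133554307998e-06
```

```bash
python3 -m creep '[[0,0,0.012,0,0,0,-1],[0,0,0.012,0,0,0,-1],[0,0,0.01,0,0,0,-1],[0,0,0.006,0,0,0,-1],[0,0,0,0,0,0,-1]]' ; python3 - <<'E'
from h import *
st()
E
python3 -m creep '[[0,0,0.006,0,0,0,-1],[0,0,0,0,0,0,-1]]'; python3 -m creep '[[0,0,0.006,0,0,0,-1],[0,0,0,0,0,0,-1]]'
```

```text
t: 10.35
ee_pos: [0.5041, 0.2044, 0.1348]
eef_rot: [0.01, 0.707, -0.01, 0.707]
force: [0.4, -0.1, -1.8]
grip_width: 0.0034
t 10.35 p [0.5041 0.2044 0.1348] x [-0. -0. -1.] z [ 1.   -0.03 -0.  ] F [ 0.4 -0.1 -1.8] M [0.02 0.14 0.05] w 0.0034 q [-0.01  0.45 -0.56  1.94  0.32  0.84 -0.77]
t: 10.6
ee_pos: [0.5045, 0.2044, 0.1346]
eef_rot: [0.01, 0.708, -0.011, 0.706]
force: [-3.6, 0.9, -1.0]
grip_width: 0.0031
t: 10.85
ee_pos: [0.5047, 0.2045, 0.1343]
eef_rot: [0.01, 0.709, -0.011, 0.705]
force: [-6.5, 0.5, 0.7]
grip_width: 0.0035
```

```bash
python3 -m creep '[[0,0,0.006,0,0,0,-1],[0,0,0.004,0,0,0,-1],[0,0,0,0,0,0,-1]]'; python3 - <<'E'
from h import *
st()
E
```

```text
t: 11.22
ee_pos: [0.5049, 0.2046, 0.1341]
eef_rot: [0.009, 0.71, -0.011, 0.704]
force: [-13.2, -0.7, 5.4]
grip_width: 0.0035
t 11.22 p [0.5049 0.2046 0.1341] x [-0.009 -0.003 -1.   ] z [ 1.    -0.028 -0.009] F [-13.2  -0.7   5.4] M [ 0.07  2.22 -0.1 ] w 0.0035 q [-0.01  0.46 -0.56  1.93  0.32  0.85 -0.77]
```

```bash
python3 -m creep '[[0,0,-0.009,0,0,0,-1],[0,0,-0.006,0,0,0,-1],[0,0,0,0,0,0,-1],[0,0,0,0,0,0,-1]]'; python3 -m creep '[[0,0,0,0,0,0,-0.8],[0,0,0,0,0,0,-0.65],[0,0,0,0,0,0,-0.55],[0,0,0,0,0,0,-0.55]]'; python3 - <<'E'
from h import *
st(); im=eyes.capture('wrist'); cv2.imwrite("pics/w7.png",im[:,:,::-1])
E
```

```text
t: 11.72
ee_pos: [0.5046, 0.2044, 0.1344]
eef_rot: [0.01, 0.708, -0.011, 0.706]
force: [-6.1, 0.8, -1.7]
grip_width: 0.0035
t: 12.22
ee_pos: [0.5066, 0.2043, 0.1353]
eef_rot: [0.011, 0.706, -0.01, 0.708]
force: [0.1, -0.2, 0.8]
grip_width: 0.019
t 12.22 p [0.5066 0.2043 0.1353] x [ 0.002  0.    -1.   ] z [ 1.    -0.03   0.002] F [ 0.1 -0.2  0.8] M [ 0.02 -0.04 -0.03] w 0.019 q [-0.01  0.45 -0.56  1.94  0.32  0.84 -0.77]
```

View pics/w7.png

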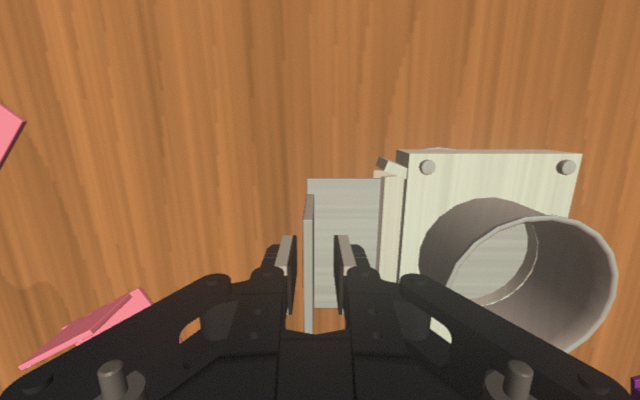

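Blade is seated and the fingers are clear of the lip: the lip is at px ~309, the pads at 290 and 345. Now I lift and travel above the wheel.

```bash
python3 -m creep '[[-0.05,0,0,0,0,0,-0.55],[-0.15,0,0,0,0,0,-0.55],[-0.18,0,0,0,0,0,-0.55],[-0.2,0,0,0,0,0,-0.55],[-0.2,-0.05,0,0,0,0,-0.5],[-0.2,-0.1,0.01,0,0,0,-0.3],[-0.16,-0.14,0.02,-0.007,0,0,0],[0,-0.17,0.02,-0.007,0,0,0],[0,-0.17,0.02,0,0,0,0],[0,-0.17,0.02,0,0,0,0],[0,-0.17,0.02,0,0,0,0],[0,-0.17,0.02,0,0,0,0]]'; python3 -m creep '[[0,-0.17,0.02,0,0,0,0],[0,-0.17,0.02,0,0,0,0],[0,-0.17,0.02,0,0,0,0],[0,-0.17,0.02,0,0,0,0],[0,-0.17,0.02,0,0,0,0],[0,-0.156,0,0,0,0,0],[0,0,0,0,0,0,0],[0,0,0,0,0,0,0],[0,0,0,0,0,0,0]]'; python3 - <<'E'
from h import *
import pickle
st(); pickle.dump((info('wrist'),pose()[:2]),open('w8.pkl','wb'));im=eyes.capture('wrist'); cv2.imwrite("pics/w8.png",im[:,:,::-1])
a=eyes.capture('top'); cv2.imwrite('pics/t8.png',cv2.resize(a[150:230,190:350,::-1],None,fx=5,fy=5,interpolation=cv2.INTER_CUBIC))
E
```

```text
t: 13.78
ee_pos: [0.5353, -0.0819, 0.421]
eef_rot: [-0.0, 0.707, 0.0, 0.708]
force: [1.1, -0.8, -0.5]
grip_width: 0.0423
t: 14.9
ee_pos: [0.561, -0.3306, 0.4206]
eef_rot: [-0.001, 0.707, 0.001, 0.707]
force: [-0.8, -0.5, -0.5]
grip_width: 0.043
t 14.9 p [ 0.561  -0.3306  0.4206] x [ 0.001  0.    -1.   ] z [1.    0.003 0.001] F [-0.8 -0.5 -0.5] M [-0.01  0.02  0.04] w 0.043 q [ 0.68  0.36 -0.3   1.35  0.1   1.45  0.39]
```

View pics/w8.png

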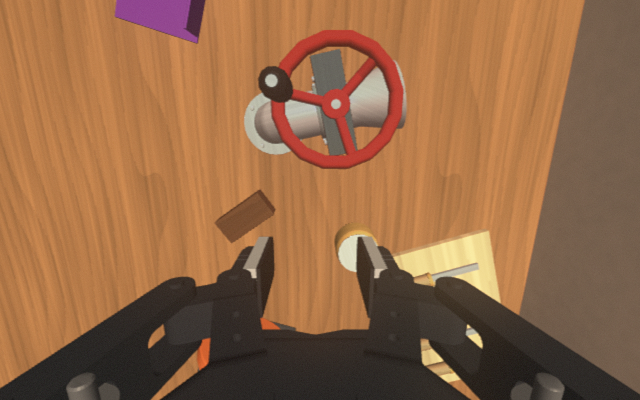

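View pics/t8.png

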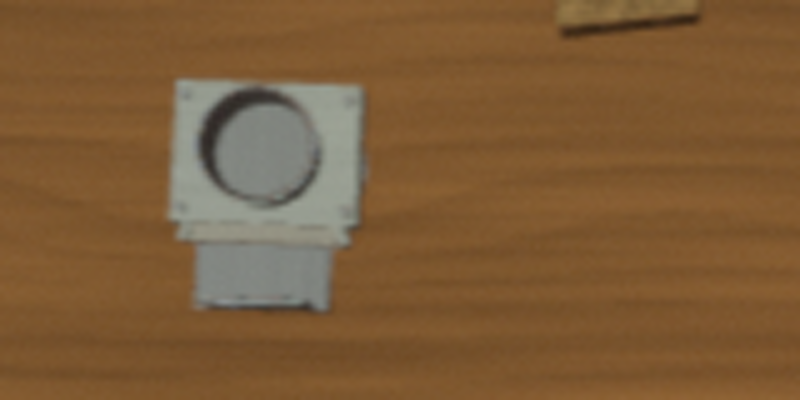

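The blade now covers the bore. In the wrist view the wheel rim is centred near (338,98), the hub is at (336,104) and the handle top at (272,80).

```bash
python3 - <<'E'
from h import *
import pickle
from scipy.optimize import least_squares
np.set_printoptions(precision=4,suppress=True)
w,(p,r)=pickle.load(open('w8.pkl','rb'))
im=cv2.imread('pics/w8.png').astype(int); b,g,rr=im[...,0],im[...,1],im[...,2]
m=((rr>110)&(g<.45*rr)&(b<.45*rr)).astype(np.uint8); m[180:]=0; m[:,:240]=0
cs,_=cv2.findContours(m,cv2.RETR_EXTERNAL,cv2.CHAIN_APPROX_NONE); c=max(cs,key=cv2.contourArea); h=cv2.convexHull(c)[:,0,:]
# rim: torus, centre height .205, tube 7 mm radius; outer silhouette ~ circle r=.0615
pts=c[:,0,:].astype(float)
for z in (.205,.208):
    P=back(w,pts,z)[:,:2]
    # keep points near outer circle
    c0=np.array([.579,-.2465])
    for _ in range(6):
        d=np.linalg.norm(P-c0,axis=1); k=abs(d-np.median(d[d>.055]))<.004
        s=least_squares(lambda q:np.linalg.norm(P[k]-q[:2],axis=1)-q[2],[*c0,.0615],loss='soft_l1',f_scale=.001); c0=s.x[:2]
    print(z,s.x,k.sum(),len(P),np.std(s.fun))
print('handle top',back(w,[(271.5,80.5)],.279),'blk blob',back(w,[(275,84)],.265))
print('hub',back(w,[(336,104)],.205))
# yoke bar direction
a=back(w,[(318,52),(342,155)],.17)[:,:2]; print('yoke dir',np.degrees(np.arctan2(*(a[0]-a[1])[::-1])))
cv2.imwrite('pics/w8z.png',cv2.resize(cv2.imread('pics/w8.png')[20:180,230:420],None,fx=4,fy=3.6,interpolation=cv2.INTER_CUBIC))
E
```

```text
0.205 [ 0.5806 -0.2471  0.0602] 357 733 0.0005778686095395457
0.208 [ 0.5804 -0.2473  0.0596] 357 733 0.000571818795392304
handle top [[ 0.5313 -0.2378  0.279 ]] blk blob [[ 0.5319 -0.2383  0.265 ]]
hub [[ 0.5801 -0.2484  0.205 ]]
yoke dir 104.65583718181495
```

View pics/w8z.png

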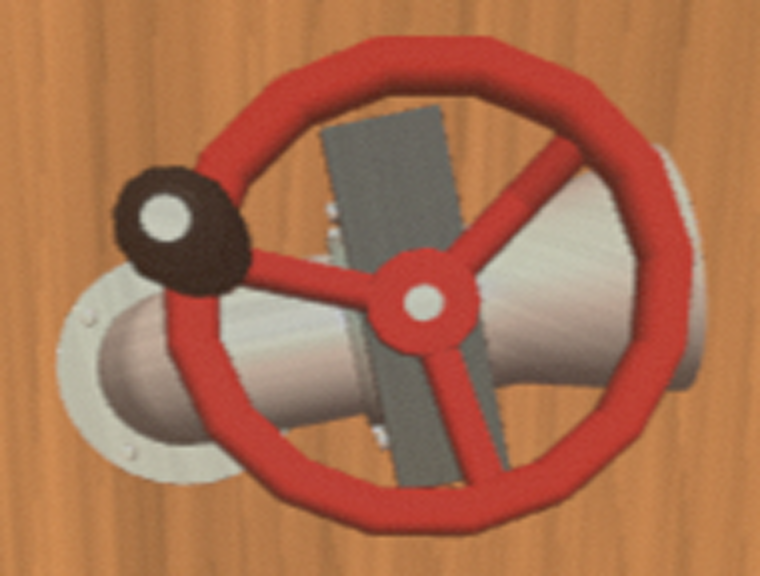

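```bash
python3 -m creep '[[0,0.1,-0.035,0,0,0,0.05],[0,0.15,-0.045,0,0,0,0.1],[0,0.122,-0.039,0,0,0,0.1],[0.05,0,0,0,0,0,0.1],[0.1,0,0,0,0,0,0.1],[0,0,0,0,0,0,0.1],[0,0,0,0,0,0,0.1]]'; python3 - <<'E'
from h import *
st();im=eyes.capture('wrist'); cv2.imwrite("pics/w9.png",im[:,:,::-1])
plan([.5313,-.2376,.303],Rdown(0),4)
print(proj('wrist',[[.5313,-.2376,.279],[.5313,-.2376,.24]]))
E
```

```text
t: 15.88
ee_pos: [0.531, -0.24, 0.3829]
eef_rot: [0.0, 0.707, -0.0, 0.707]
force: [-0.3, 0.1, 0.6]
grip_width: 0.0469
t 15.88 p [ 0.531  -0.24    0.3829] x [ 0.001 -0.    -1.   ] z [ 1.    -0.001  0.001] F [-0.3  0.1  0.6] M [ 0.02  0.   -0.02] w 0.0469 q [ 0.63  0.24 -0.34  1.58  0.08  1.33  0.28]
turn deg [-0.03732946  0.08186629  0.03525233] shift m 0.08030058568993784
[0.0803, 0.0024, 0.0, -0.0001, 0.0002, 0.0001]
[0.0803, 0.0024, 0.0, -0.0001, 0.0002, 0.0001]
[0.0803, 0.0024, 0.0001, -0.0001, 0.0002, 0.0001]
[0.0803, 0.0024, 0.0001, -0.0001, 0.0002, 0.0001]
[[315.27216798 226.2966838 ]
 [315.17751738 208.73414854]]
```

View pics/w9.png

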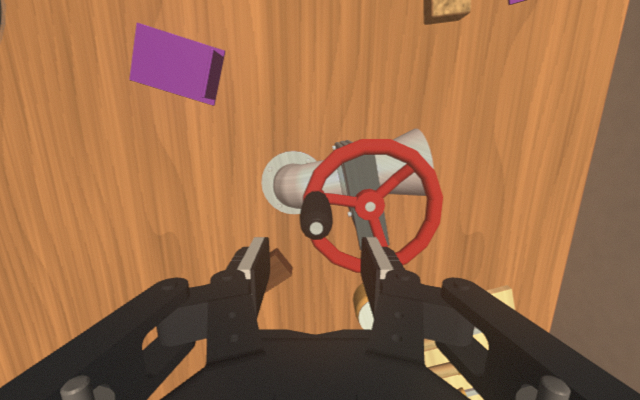

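Handle top is seen at (316,228) against a predicted (315,226), so I descend and grip.

```bash
python3 -m creep '[[0.08,0.0024,0.001,0,0,0,0.1],[0.08,0.0024,0,0,0,0,0.1],[0.08,0.0024,0,0,0,0,0.1],[0.08,0,0,0,0,0,0.1],[0,0,0,0,0,0,0.1],[0,0,0,0,0,0,-0.3],[0,0,0,0,0,0,-1],[0,0,0,0,0,0,-1],[0,0,0,0,0,0,-1],[0,0,0,0,0,0,-1]]' 80; python3 - <<'E'
from h import *
st()
E
```

```text
t: 17.18
ee_pos: [0.5315, -0.2379, 0.3041]
eef_rot: [-0.0, 0.706, -0.001, 0.708]
force: [-1.1, 0.3, 6.3]
grip_width: 0.0203
t 17.18 p [ 0.5315 -0.2379  0.3041] x [ 0.002 -0.001 -1.   ] z [ 1.    -0.     0.002] F [-1.1  0.3  6.3] M [ 0.04  0.32 -0.04] w 0.0203 q [ 0.62  0.29 -0.34  1.7   0.1   1.17  0.26]
```

```bash
cat >> h.py <<'E'
C=np.array([.5803,-.2475])
def arc(a0,a1,n,r=.05):
    a=np.radians(np.linspace(a0,a1,n+1)); P=r*np.c_[np.cos(a),np.sin(a)]; d=np.diff(P,axis=0)/.25
    print('['+','.join('[0,%.3f,%.3f,0,0,0,-1]'%(y,x) for x,y in d)+']')
def ang(c=C):
    p,r,s=pose(); g=p+r.apply([.054,0,0]); d=g[:2]-c; F=s['force']; a=np.arctan2(d[1],d[0])
    print('ang',np.degrees(a).round(2),'r',np.linalg.norm(d).round(4),'Frad',(F[0]*np.cos(a)+F[1]*np.sin(a)).round(1),'Ftan',(-F[0]*np.sin(a)+F[1]*np.cos(a)).round(1),'g',g.round(4))
E
python3 -c "
from h import *
ang(); arc(168.8,120.8,4); arc(120.8,24.8,8)"
```

```text
ang 168.95 r 0.0496 Frad 1.2 Ftan -0.0 g [ 0.5316 -0.238   0.2501]
[[0,0.040,0.012,0,0,0,-1],[0,0.036,0.020,0,0,0,-1],[0,0.031,0.028,0,0,0,-1],[0,0.025,0.033,0,0,0,-1]]
[[0,0.018,0.038,0,0,0,-1],[0,0.009,0.041,0,0,0,-1],[0,0.001,0.042,0,0,0,-1],[0,-0.008,0.041,0,0,0,-1],[0,-0.016,0.038,0,0,0,-1],[0,-0.024,0.034,0,0,0,-1],[0,-0.031,0.028,0,0,0,-1],[0,-0.036,0.021,0,0,0,-1]]
```

```bash
python3 -m creep '[[0,0.040,0.012,0,0,0,-1],[0,0.036,0.020,0,0,0,-1],[0,0.031,0.028,0,0,0,-1],[0,0.025,0.033,0,0,0,-1]]' 80; python3 -c "
from h import *
ang();st()"
```

```text
t: 17.68
ee_pos: [0.5542, -0.2053, 0.3041]
eef_rot: [-0.0, 0.707, -0.001, 0.707]
force: [-2.8, -1.0, 5.3]
grip_width: 0.0208
ang 121.79 r 0.0495 Frad 0.6 Ftan 2.9 g [ 0.5542 -0.2054  0.2501]
t 17.68 p [ 0.5542 -0.2053  0.3041] x [ 0.001 -0.002 -1.   ] z [ 1.    -0.001  0.001] F [-2.8 -1.   5.3] M [-0.37  0.51  0.01] w 0.0208 q [ 0.57  0.31 -0.35  1.68  0.12  1.18  0.18]
```

```bash
python3 -m creep '[[0,0.018,0.038,0,0,0,-1],[0,0.009,0.041,0,0,0,-1],[0,0.001,0.042,0,0,0,-1],[0,-0.008,0.041,0,0,0,-1]]'; python3 -c "
from h import *
ang();st()"; python3 -m creep '[[0,-0.016,0.038,0,0,0,-1],[0,-0.024,0.034,0,0,0,-1],[0,-0.031,0.028,0,0,0,-1]]';  python3 -c "
from h import *
ang();st(); arc(36.8,-10,8)"
```

```text
t: 18.18
ee_pos: [0.595, -0.1999, 0.3041]
eef_rot: [-0.0, 0.707, -0.001, 0.707]
force: [-4.1, -0.5, 5.9]
grip_width: 0.0209
ang 72.77 r 0.0498 Frad -1.7 Ftan 3.7 g [ 0.5951 -0.2     0.2501]
t 18.18 p [ 0.595  -0.1999  0.3041] x [ 0.001 -0.001 -1.   ] z [ 1.    -0.     0.001] F [-4.1 -0.5  5.9] M [-0.15  0.71 -0.01] w 0.0209 q [ 0.53  0.37 -0.36  1.59  0.14  1.21  0.14]
t: 18.55
ee_pos: [0.62, -0.217, 0.3041]
eef_rot: [-0.0, 0.707, 0.0, 0.707]
force: [-3.3, 0.9, 6.7]
grip_width: 0.021
ang 37.44 r 0.0501 Frad -2.1 Ftan 2.7 g [ 0.6201 -0.217   0.2501]
t 18.55 p [ 0.62   -0.217   0.3041] x [ 0.001 -0.    -1.   ] z [1.    0.    0.001] F [-3.3  0.9  6.7] M [ 0.24  0.79 -0.02] w 0.021 q [ 0.52  0.43 -0.35  1.51  0.15  1.23  0.15]
[[0,-0.017,0.011,0,0,0,-1],[0,-0.018,0.010,0,0,0,-1],[0,-0.019,0.008,0,0,0,-1],[0,-0.020,0.006,0,0,0,-1],[0,-0.020,0.004,0,0,0,-1],[0,-0.020,0.002,0,0,0,-1],[0,-0.020,-0.000,0,0,0,-1],[0,-0.020,-0.003,0,0,0,-1]]
```

```bash
python3 -m creep '[[0,-0.017,0.011,0,0,0,-1],[0,-0.018,0.010,0,0,0,-1],[0,-0.019,0.008,0,0,0,-1]]'>/dev/null; python3 -c "
from h import *
ang()"; python3 -m creep '[[0,-0.01,0.0035,0,0,0,-1],[0,0,0,0,0,0,-1]]'>/dev/null;  python3 -c "
from h import *
ang()";python3 -m creep '[[0,-0.01,0.0025,0,0,0,-1],[0,0,0,0,0,0,-1]]'>/dev/null;  python3 -c "
from h import *
ang()"
```

```text
ang 20.27 r 0.0502 Frad -1.9 Ftan 2.6 g [ 0.6274 -0.2301  0.2501]
ang 16.49 r 0.0502 Frad -1.0 Ftan 1.6 g [ 0.6285 -0.2332  0.2501]
ang 13.94 r 0.0503 Frad -1.4 Ftan 1.2 g [ 0.6291 -0.2354  0.2502]
```

```bash
for i in 1 2; do python3 -m creep '[[0,-0.01,0.002,0,0,0,-1],[0,0,0,0,0,0,-1]]'>/dev/null;  python3 -c "
from h import *
ang()"; done
```

```text
ang 11.66 r 0.0503 Frad -1.3 Ftan 1.9 g [ 0.6295 -0.2373  0.2501]
ang 11.57 r 0.0503 Frad -3.2 Ftan 7.1 g [ 0.6296 -0.2374  0.2501]
```

```bash
for i in 1 2; do python3 -m creep '[[0,-0.01,0.001,0,0,0,-1],[0,0,0,0,0,0,-1]]'>/dev/null;  python3 -c "
from h import *
ang()"; done
```

```text
ang 11.55 r 0.0503 Frad -3.9 Ftan 11.2 g [ 0.6296 -0.2374  0.2501]
ang 11.47 r 0.0503 Frad -4.7 Ftan 13.5 g [ 0.6296 -0.2375  0.2501]
```

The stop is at about 11.6° world: angle fixed while the tangential force rose to 13 N, and the yoke direction agrees at about 12–15°. Next I unload and back off, half a turn per call.

```bash
python3 -m creep '[[0,0.013,-0.001,0,0,0,-1],[0,0,0,0,0,0,-1]]'>/dev/null; python3 -c "
from h import *
ang();st(); arc(11.6,191.6,12); arc(191.6,371.6,12)"
```

```text
ang 11.57 r 0.0503 Frad -3.2 Ftan 8.0 g [ 0.6296 -0.2374  0.2501]
t 20.68 p [ 0.6297 -0.2377  0.3041] x [-0.001  0.006 -1.   ] z [ 1.     0.004 -0.001] F [-4.7  7.2  8.8] M [1.56 1.07 0.  ] w 0.0208 q [ 0.54  0.46 -0.34  1.46  0.15  1.25  0.18]
[[0,0.049,-0.017,0,0,0,-1],[0,0.043,-0.029,0,0,0,-1],[0,0.034,-0.039,0,0,0,-1],[0,0.023,-0.047,0,0,0,-1],[0,0.010,-0.051,0,0,0,-1],[0,-0.004,-0.052,0,0,0,-1],[0,-0.017,-0.049,0,0,0,-1],[0,-0.029,-0.043,0,0,0,-1],[0,-0.039,-0.034,0,0,0,-1],[0,-0.047,-0.023,0,0,0,-1],[0,-0.051,-0.010,0,0,0,-1],[0,-0.052,0.004,0,0,0,-1]]
[[0,-0.049,0.017,0,0,0,-1],[0,-0.043,0.029,0,0,0,-1],[0,-0.034,0.039,0,0,0,-1],[0,-0.023,0.047,0,0,0,-1],[0,-0.010,0.051,0,0,0,-1],[0,0.004,0.052,0,0,0,-1],[0,0.017,0.049,0,0,0,-1],[0,0.029,0.043,0,0,0,-1],[0,0.039,0.034,0,0,0,-1],[0,0.047,0.023,0,0,0,-1],[0,0.051,0.010,0,0,0,-1],[0,0.052,-0.004,0,0,0,-1]]
```

```bash
python3 -m creep '[[0,0.012,-0.001,0,0,0,-1],[0,0.005,0.003,0,0,0,-1],[0,0,0,0,0,0,-1]]'>/dev/null; python3 -c "
from h import *
ang()"; python3 -m creep '[[0,0.049,-0.017,0,0,0,-1],[0,0.043,-0.029,0,0,0,-1],[0,0.034,-0.039,0,0,0,-1],[0,0.023,-0.047,0,0,0,-1],[0,0.010,-0.051,0,0,0,-1],[0,-0.004,-0.052,0,0,0,-1]]'>/dev/null; python3 -c "
from h import *
ang();st()"; python3 -m creep '[[0,-0.017,-0.049,0,0,0,-1],[0,-0.029,-0.043,0,0,0,-1],[0,-0.039,-0.034,0,0,0,-1],[0,-0.047,-0.023,0,0,0,-1],[0,-0.051,-0.010,0,0,0,-1],[0,-0.052,0.004,0,0,0,-1]]'>/dev/null; python3 -c "
from h import *
ang();st()"
```

```text
ang 11.66 r 0.0503 Frad -5.2 Ftan 3.1 g [ 0.6296 -0.2373  0.2501]
ang 98.29 r 0.0496 Frad -1.7 Ftan -3.9 g [ 0.5731 -0.1984  0.2501]
t 21.8 p [ 0.5728 -0.1984  0.3041] x [ 0.006 -0.    -1.   ] z [1.    0.001 0.006] F [ 4.1 -1.1  4.9] M [-0.23 -0.57  0.03] w 0.0205 q [ 0.55  0.33 -0.36  1.64  0.12  1.18  0.16]
ang -169.43 r 0.0497 Frad 4.3 Ftan -4.0 g [ 0.5314 -0.2566  0.25  ]
t 22.55 p [ 0.5316 -0.2567  0.304 ] x [-0.002  0.002 -1.   ] z [ 1.     0.001 -0.002] F [-5.   3.1  9.5] M [0.49 0.69 0.02] w 0.0206 q [ 0.64  0.31 -0.33  1.67  0.11  1.18  0.29]
```

```bash
python3 -m creep '[[0,-0.049,0.017,0,0,0,-1],[0,-0.043,0.029,0,0,0,-1],[0,-0.034,0.039,0,0,0,-1],[0,-0.023,0.047,0,0,0,-1],[0,-0.010,0.051,0,0,0,-1],[0,0.004,0.052,0,0,0,-1]]' >/dev/null; python3 -c "
from h import *
ang();st()"; python3 -m creep '[[0,0.017,0.049,0,0,0,-1],[0,0.029,0.043,0,0,0,-1],[0,0.039,0.034,0,0,0,-1],[0,0.047,0.023,0,0,0,-1],[0,0.051,0.010,0,0,0,-1],[0,0.052,-0.004,0,0,0,-1]]' >/dev/null; python3 -c "
from h import *
ang();st()"
```

```text
ang -77.5 r 0.0505 Frad -2.7 Ftan -4.3 g [ 0.5912 -0.2968  0.2501]
t 23.3 p [ 0.5912 -0.2968  0.3041] x [-0.  0. -1.] z [ 1.    -0.001 -0.   ] F [-4.7  1.7  8.7] M [ 0.4   0.75 -0.01] w 0.0207 q [ 0.62  0.43 -0.31  1.5   0.14  1.23  0.29]
ang 8.9 r 0.0503 Frad -3.1 Ftan -2.5 g [ 0.63   -0.2397  0.2501]
t 24.05 p [ 0.63   -0.2395  0.3041] x [ 0.001 -0.003 -1.   ] z [ 1.    -0.001  0.001] F [-2.7 -2.9  8.5] M [-0.74  0.51 -0.01] w 0.0201 q [ 0.53  0.46 -0.33  1.47  0.15  1.24  0.18]
```

```bash
python3 -c "
from h import *
from scipy.optimize import least_squares
P=np.array([(.5316,-.238),(.5542,-.2054),(.5951,-.2),(.6201,-.217),(.6296,-.2374),(.5731,-.1984),(.5314,-.2566),(.5912,-.2968),(.63,-.2397)])
s=least_squares(lambda q:np.linalg.norm(P-q[:2],axis=1)-q[2],[.58,-.2475,.05]); print(s.x,s.fun*1e3)
"; python3 -m creep '[[0,0.049,-0.017,0,0,0,-1],[0,0.043,-0.029,0,0,0,-1],[0,0.034,-0.039,0,0,0,-1],[0,0.023,-0.047,0,0,0,-1],[0,0.010,-0.051,0,0,0,-1],[0,-0.004,-0.052,0,0,0,-1]]'>/dev/null; python3 -c "
from h import *
ang();st()"; python3 -m creep '[[0,-0.017,-0.049,0,0,0,-1],[0,-0.029,-0.043,0,0,0,-1],[0,-0.039,-0.034,0,0,0,-1],[0,-0.047,-0.023,0,0,0,-1],[0,-0.051,-0.010,0,0,0,-1],[0,-0.052,0.004,0,0,0,-1]]'>/dev/null; python3 -c "
from h import *
ang();st()"
```

```text
[ 0.58066341 -0.24787532  0.05004033] [ 0.00705317  0.00430511 -0.03571098  0.04490041  0.00487201  0.00977569
 -0.01030043  0.00608573 -0.03098065]
ang 98.31 r 0.0497 Frad -0.6 Ftan -4.0 g [ 0.5731 -0.1984  0.2501]
t 24.8 p [ 0.5728 -0.1984  0.3041] x [ 0.006 -0.    -1.   ] z [1.    0.001 0.006] F [ 4.1 -0.   5.2] M [-0.24 -0.59 -0.02] w 0.0212 q [ 0.54  0.33 -0.35  1.64  0.12  1.18  0.16]
ang -169.47 r 0.0497 Frad 4.0 Ftan -3.7 g [ 0.5315 -0.2566  0.2501]
t 25.55 p [ 0.5316 -0.2567  0.3041] x [-0.002  0.002 -1.   ] z [ 1.     0.001 -0.002] F [-4.6  2.9  9.3] M [ 0.49  0.74 -0.02] w 0.0211 q [ 0.63  0.31 -0.32  1.68  0.1   1.18  0.29]
```

```bash
python3 -m creep '[[0,-0.049,0.017,0,0,0,-1],[0,-0.043,0.029,0,0,0,-1],[0,-0.034,0.039,0,0,0,-1],[0,-0.023,0.047,0,0,0,-1],[0,-0.010,0.051,0,0,0,-1],[0,0.004,0.052,0,0,0,-1]]' >/dev/null; python3 -c "
from h import *
ang();st()"; python3 -m creep '[[0,0.017,0.049,0,0,0,-1],[0,0.029,0.043,0,0,0,-1],[0,0.039,0.034,0,0,0,-1],[0,0.047,0.023,0,0,0,-1],[0,0.026,0.005,0,0,0,-1],[0,0,0,0,0,0,-1]]' >/dev/null; python3 -c "
from h import *
ang();st()"
```

```text
ang -77.54 r 0.0505 Frad -2.6 Ftan -3.3 g [ 0.5912 -0.2968  0.2501]
t 26.3 p [ 0.5912 -0.2968  0.3041] x [-0.  0. -1.] z [ 1.    -0.001 -0.   ] F [-3.8  1.8 10.1] M [ 0.39  0.72 -0.01] w 0.0208 q [ 0.62  0.43 -0.3   1.5   0.13  1.23  0.3 ]
ang -10.18 r 0.0504 Frad -2.8 Ftan 0.9 g [ 0.63   -0.2564  0.2501]
t 27.05 p [ 0.6299 -0.2564  0.3041] x [ 0.001  0.    -1.   ] z [1.    0.001 0.001] F [-2.6  1.4  7.9] M [0.18 0.39 0.  ] w 0.0212 q [ 0.54  0.47 -0.31  1.45  0.15  1.25  0.21]
```

```bash
python3 -m creep '[[0,0.036,0,0,0,0,-1],[0,0.03,-0.004,0,0,0,-1],[0,0,0,0,0,0,-1],[0,0,0,0,0,0,-1]]' >/dev/null; python3 -c "
from h import *
ang();st()"
```

```text
ang 8.59 r 0.0502 Frad 1.1 Ftan 0.5 g [ 0.63   -0.24    0.2501]
t 27.55 p [ 0.6298 -0.24    0.3041] x [ 0.003  0.    -1.   ] z [1.    0.001 0.003] F [1.  0.7 5.9] M [ 0.02 -0.06  0.07] w 0.021 q [ 0.53  0.45 -0.32  1.47  0.14  1.24  0.19]
```

Remaining: 11.65 − 8.59 = 3.06°, which is 2.7 mm.

```bash
python3 -m creep '[[0,0.0108,-0.002,0,0,0,-1],[0,0,0,0,0,0,-1],[0,0,0,0,0,0,-1]]' >/dev/null; python3 -c "
from h import *
ang();st()"
```

```text
ang 10.55 r 0.0502 Frad 1.5 Ftan -2.1 g [ 0.6297 -0.2383  0.2501]
t 27.93 p [ 0.6295 -0.2382  0.3041] x [ 0.004 -0.001 -1.   ] z [1.    0.    0.004] F [ 1.8 -1.8  6.3] M [-0.27 -0.21 -0.03] w 0.0209 q [ 0.52  0.45 -0.32  1.47  0.15  1.24  0.19]
```

```bash
python3 -m creep '[[0,0.0045,-0.001,0,0,0,-1],[0,0,0,0,0,0,-1],[0,0,0,0,0,0,-1]]' >/dev/null; python3 -c "
from h import *
ang();st()"
```

```text
ang 11.58 r 0.0503 Frad 1.2 Ftan -2.0 g [ 0.6295 -0.2374  0.2502]
t 28.3 p [ 0.6293 -0.2373  0.3042] x [ 0.005 -0.001 -1.   ] z [ 1.    -0.     0.005] F [ 1.6 -1.7  6.6] M [-0.35 -0.3   0.03] w 0.021 q [ 0.52  0.45 -0.32  1.47  0.15  1.24  0.19]
```

```bash
python3 -m creep '[[0,0,0,0,0,0,-1],[0,0,0,0,0,0,-1],[0,0,0,0,0,0,-1],[0,0,0,0,0,0,-1]]' >/dev/null; python3 - <<'E'
from h import *
ang();st()
a=eyes.capture('scene'); cv2.imwrite('pics/s9.png',a[:,:,::-1])
a=eyes.capture('top'); cv2.imwrite('pics/t9.png',a[:,:,::-1])
ang()
E
```

```text
ang 11.55 r 0.0503 Frad 2.2 Ftan -2.6 g [ 0.6295 -0.2374  0.2501]
t 28.8 p [ 0.6293 -0.2374  0.3041] x [ 0.004 -0.001 -1.   ] z [ 1.    -0.     0.004] F [ 2.7 -2.1  5.8] M [-0.37 -0.28  0.03] w 0.0209 q [ 0.52  0.45 -0.32  1.47  0.15  1.24  0.19]
ang 11.5 r 0.0502 Frad 1.5 Ftan -1.9 g [ 0.6295 -0.2375  0.2501]
```

View pics/s9.png

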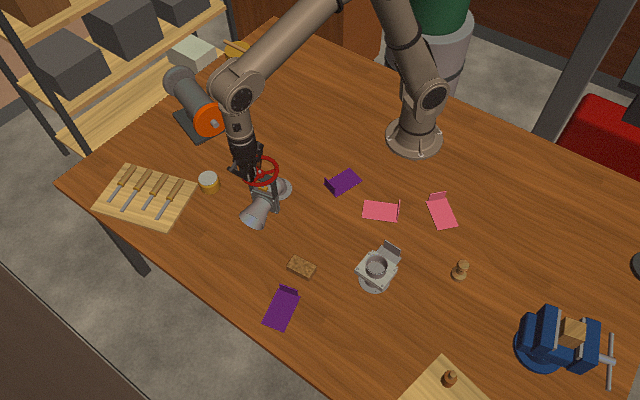

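View pics/t9.png

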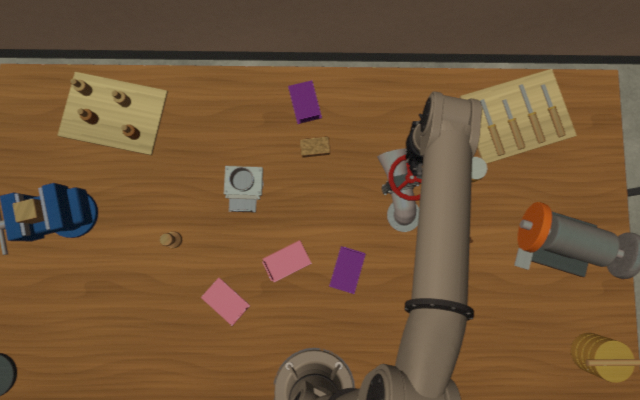

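Everything else is unmoved, the blade is in the port at top-view (242,203) and the gripper is on the handle. One more numeric check that the blade is fully home.

```bash
python3 - <<'E'
from h import *
np.set_printoptions(precision=4,suppress=True)
print(back('top',np.array([(193,309),(329,311)])/5+[190-.4,150-.4],.0585),'expected rear edge x',.5899-.086-.002)
E
python3 -c "
from rig import bot
print(bot.finish_job())"
```

```text
[[0.5024 0.2432 0.0585]
 [0.5014 0.1668 0.0585]] expected rear edge x 0.5019
the job is handed in; nothing more can be done
None
```

The job is done and handed in at about 29 s of the 72 s allowed; no verdict was reported.

- **Gate blade:** I slid the blade into the bench port slot until it met the back stop. It pressed at about 13 N with no further travel, within about 1 mm of where the stop should be, and I then released it. The final top view put its rear edge at x = 0.5014–0.5024 m, against 0.5019 m expected for fully home. The blade covers the bore.
- **Damper handwheel:** I wound the wheel clockwise to the closed stop, where it held at about 11.6° world while the force at the handle rose to about 13 N. I then backed it off exactly two full turns counter-clockwise. The handle ended at 11.5–11.6°, within about 0.15° of the stop angle. The measured positions fit a 50 mm circle to within 0.05 mm, so the handle did not slip in the grip.
- **Final state:** The gripper still holds the handle at the 80 N setting, with only about 2 N along the turning direction. In the last pictures the other bench items and the look-alike blades are where they started; the arm hides part of the wax tin and most of the wood offcut from the top camera.

None of the last checks failed or disagreed.

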